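# Take the battery pack off its charger by its two side catches

### The arm

A 6-joint arm with a two-finger parallel gripper is mounted at the origin on the work surface. World frame = base frame: x ahead of the robot, y to its left, z up, the work surface at z = 0. Lengths are in m, angles in rad, forces in N, time in s.
With the tool pointing down it reaches from about 0.3 to 0.875 m from the base axis. Payload 6.4 kg.
Tool frame: the origin (TCP) lies at the very end of the fingers, on their centre line; the grasp point (between the pads) lies 19 mm behind it; z points along the fingers, y is the direction in which the jaws open and shut (so a half turn about z gives the same grasp; the last joint's range is limited). The gripper opens to 85 mm and grips with 20 to 120 N. Pads are 22 mm wide; open, the fingers measure 114 mm over their backs; the gripper's body (76 mm by 85 mm) begins 54 mm behind the grasp point. The pads swing forward as they close: fully open they stand 13 mm farther back than shut.
Start: joints at [-1.429, 0.181, 1.607, -0, 1.354, -0.206], TCP at [0.196, -0.541, 0.231] pointing down, gripper open.
Joint ranges: [-2.99, 2.99], [-0.89, 2.07], [0.3, 2.58], [-1.14, 4.28], [0, 2.63], [-3.12, 3.12]. Speed limits (rad/s): [2.57, 2.57, 3.01, 3.14, 3.14, 3.14].

### API

Orientations are given as a rotation vector (axis times angle).
In Python, from plant import monitor, grab_frame, manip gives the robot as it stands. The module is installed in compiled form; this text tells all that it offers.
- The arm moves only by the shell command python3 -m pendant 'ROWS' [FORCE]. ROWS is JSON, a list of rows, each a list of 5 numbers: the closure, from 0 (fully open) to 1 (shut), then the shift along the tool's x, y, z in m, then the turn about the tool's z in rad. In form: [[gripper, tx, ty, tz, spin], ...]. A call has 1 to 10 rows; each row shifts and turns the commanded pose from where the row before left it, along the tool's axes as they then stand; what a row does not reach is not made up. A row lasts 1/12 s, in which the tool goes at most 41.7 mm and 7.16 degrees, less where a joint would pass 70% of its speed; a pose out of reach is approached as far as the arm can. A call is refused whole if a number of a shift passes 0.0417 or a number of a turn 0.125, either way. A call with a gripper value outside its range is refused whole. The fingers move at their own pace and stop on an object; FORCE is the grip in N (left out, the last holds). Time passes only in rows, so rows that do not move let the fingers close. It gives the time, the measured TCP pose, the force and the opening at its end, in the units of the state.
- monitor.sense(): the state, without advancing time (a new reading comes with each control period).
- grab_frame(name): name is "side" or "top" or "wrist"; returns a dict with "color" (384x512x3 uint8, red, green, blue), "range_z" (384x512 float32, m along the optical axis (not along the pixel's ray), 0 where there is no reading), "intrinsics" (3x3 intrinsics, pixels), "position" and "attitude" of the camera in the world. Camera axes: x right, y down, z forward; pixel columns grow to the right and rows downward; lengths in m; the calibration is good to about 2 mm. The wrist camera is an equidistant fisheye: a pixel r from the principal point sees the ray r / f radians off the axis. A picture is of the moment at which its call begins.
- manip.finish_job(): hands the job in, once; it reports no verdict.
The state is a dict: "time_s": time; "joint_positions": joint angles; "joint_velocities": joint speeds; "joint_torque": joint torques, N m; "tool_pos": TCP position; "tool_rot": TCP orientation; "force": force on the tool from outside, world axes, zero at the start; "moment": the same for the moment, N m; "grip_width": finger opening in m.
Only numpy, scipy, OpenCV 4.12 (cv2) and the standard library are available. Lean on these libraries where they do the work, as an engineer would, in place of code of your own. Each camera call takes 0.05 s, during which the arm holds its last target. There are 200 camera calls.

### The job

Two drill battery packs sit in chargers on the bench. Take the taller one out: squeeze its two side catches together until they are right in, then lift it straight out by them, bring it over the plywood tray and finish while still holding it there by the squeezed catches, upright over the middle of the tray with its lower end about ten centimetres above the bench, so that I can look at its contacts and take it from you. Do not set it down or let go, and leave the shorter pack and the other things where they are.

Things in the scene. Friction and masses are not known exactly. Their poses are not given: they have to be found in the camera images.
- tall_pack: taller battery pack, black with grey catches, about 0.36 kg. Origin: centre of its stem's lower end; z up, x along it, y to the left catch. Stem 49 (x) x 34 (y) mm up to z = 24 mm; body 80 x 48 mm up to the top, z = 82 mm. 63 mm wide over both catches at rest, 51 mm fully pinched. Docked: upright, origin 21 mm and top 103 mm above the bench, axes along the charger's.
- tall_pack_grip (a point): point inside the tall pack midway between its two catches, at mid-height of them: 57 mm above the pack's origin (78 mm above the bench, 33 mm above the charger's top face, when docked)
- tall_pack_left_catch (a joint): left (+y) catch of the tall pack: ribbed grey paddle, 34 mm long (x), 30 mm high (pack z = 42 to 72 mm), flat outer face 31.5 mm from the pack's middle. Joint: 0 m (out, hooked) to 0.006 m (fully pressed in towards the middle, at its stop). A spring pushes it out with 3 N at rest, 8 N fully in. Its hook locks the pack into the charger until pressed in by about 3.5 mm.
- tall_pack_right_catch (a joint): right (-y) catch of the tall pack: ribbed grey paddle, 34 mm long (x), 30 mm high (pack z = 42 to 72 mm), flat outer face 31.5 mm from the pack's middle. Joint: 0 m (out, hooked) to 0.006 m (fully pressed in towards the middle, at its stop). A spring pushes it out with 3 N at rest, 8 N fully in. Its hook locks the pack into the charger until pressed in by about 3.5 mm.
- charger_tall: charger, grey box 110 (x) x 100 (y) x 45 mm, fixed to the bench, carrying the tall pack. Origin: centre of its underside on the bench. x is its long axis, y points across it to the sides where the pack's catches are. The pack's stem and hooks sit 24 mm deep in its well with about 1.5 mm of play.
- charger_short: charger, grey box 110 (x) x 100 (y) x 45 mm, fixed to the bench, carrying the short pack. Origin: centre of its underside on the bench. x is its long axis, y points across it to the sides where the pack's catches are. The pack's stem and hooks sit 24 mm deep in its well with about 1.5 mm of play.
- short_pack: the shorter battery pack, to be left docked: same form and origin as the tall one, but 60 mm long (x) and its top at z = 58 mm (79 mm above the bench)
- tray: shallow open plywood tray 190 (x) x 140 (y) x 30 mm, walls 6 mm, fixed to the bench; origin: centre of its underside on the bench
- driver: cordless driver without battery, lying on its side, barrel about 210 mm along y, handle about 130 mm towards +x from the barrel axis, 57 mm high; origin under the barrel; leave alone
- tape_roll: blue roll of tape lying flat, 96 mm across, 25 mm high; origin: centre of its underside; leave alone
- glue_bottle: white glue bottle, 60 mm across, 160 mm high, standing; origin: centre of its underside; leave alone
- hinge: steel cabinet hinge lying flat, 60 x 66 x 12 mm; origin: underside of the larger leaf; leave alone
Things that resemble listed ones, but are neither listed nor needed, are in the scene too. Leave any blue, pink or white look-alike of the tall_pack alone.

How it is judged:
By the outcome, as a careful person would: the job done as asked, in the order asked, and still so for the second after the job is handed in, while the arm keeps its last pose, push and grip.
It also fails if it takes over 42 s, if anything falls off the work surface, if the arm or the gripper's body presses on something with over 40 N, if the wrist force passes 120 N, or if a joint passes its speed limit or range.

## Working session

There is one attempt and no reset: what is moved stays moved. The work goes in short steps, Python scripts to look and compute and a shell command to move; the robot and the scene stay as the last step left them, time stands still between calls to the robot, and variables do not carry over. Pictures are saved under pics/ and viewed, on a budget of 10 in all, crops included, one or two more only if the job needs it, and the job is handed in when it is done.

```bash
mkdir -p pics
cat > h.py <<'E'
import numpy as np,cv2
from scipy.spatial.transform import Rotation as R
from plant import monitor,grab_frame,manip
def save(f,n): cv2.imwrite('pics/'+n,cv2.cvtColor(f['color'],cv2.COLOR_RGB2BGR))
def att(f):
    a=np.array(f['attitude'],float)
    return a if a.shape==(3,3) else R.from_rotvec(a).as_matrix() if a.size==3 else R.from_quat(a).as_matrix()
def pts(f):
    K=np.array(f['intrinsics']);z=f['range_z'];v,u=np.mgrid[:z.shape[0],:z.shape[1]]
    c=np.stack([(u-K[0,2])/K[0,0]*z,(v-K[1,2])/K[1,1]*z,z],-1)
    return c@att(f).T+np.array(f['position'])
E
python3 - <<'E'
from h import *
s=monitor.sense();print(s)
for n in('top','side'):
    f=grab_frame(n);save(f,n+'0.png');np.save(n+'0.npy',pts(f));print(n,f['intrinsics'],f['position'],f['attitude'])
a=cv2.imread('pics/top0.png');b=cv2.imread('pics/side0.png')
E
```

```text
{'time_s': 0.0, 'joint_positions': array([-1.42929239e+00,  1.81522341e-01,  1.60797889e+00, -1.00600612e-05,
        1.35380301e+00, -2.06287888e-01]), 'joint_velocities': array([ 2.93904575e-04, -1.06053976e-03,  5.31684831e-05,  3.20525498e-04,
        1.73686342e-03,  5.42316641e-04]), 'joint_torque': array([ 4.49406298e-04, -4.44866323e+01, -3.51337981e+01, -1.34510869e-04,
        9.41658363e-03,  2.47560104e-05]), 'tool_pos': array([ 0.19591551, -0.54002195,  0.23040874]), 'tool_rot': array([-3.09252589e+00, -5.43268219e-01, -7.16128054e-05]), 'force': array([-0.21265356, -0.17843893, -0.5197781 ]), 'moment': array([-0.00377897,  0.0546627 , -0.01466245]), 'grip_width': 0.08523022883828982}
top [[407.25868978   0.         252.3861922 ]
 [  0.         407.25868978 191.18329187]
 [  0.           0.           1.        ]] [0.43631173 0.04235738 1.06717298] [-2.1727772   2.13053755 -0.12111797]
side [[350.32667548   0.         257.95625638]
 [  0.         350.32667548 189.61457407]
 [  0.           0.           1.        ]] [ 0.48587008 -0.81106776  0.61646063] [-2.10599853  0.07071994 -0.07195656]
```

View pics/top0.png

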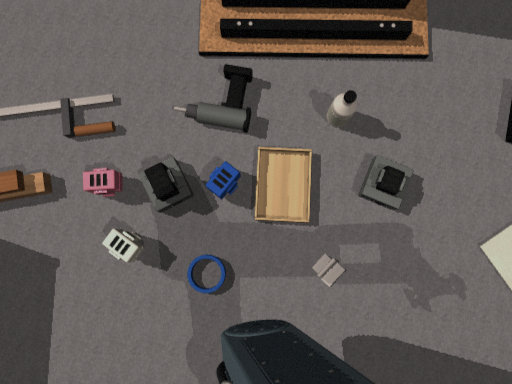

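View pics/side0.png

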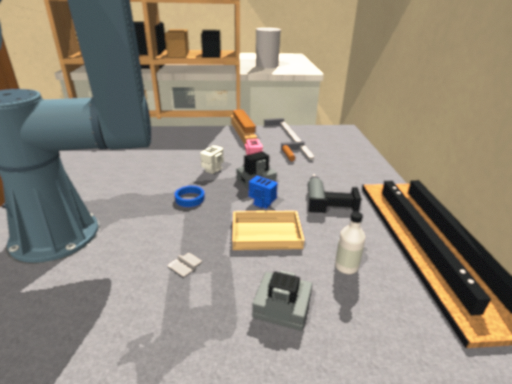

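The top view shows black packs in chargers at (165,180) and (390,180). The look-alikes are blue (223,180), pink (102,181) and white (122,245). The tray is at (284,185). Next I'll measure heights and positions, and crop the candidates.

Run:
```python
from h import *
P=np.load('top0.npy');im=cv2.imread('pics/top0.png');hsv=cv2.cvtColor(im,cv2.COLOR_BGR2HSV)
for nm,(u,v) in dict(L=(165,180),Rr=(390,180)).items():
    w=np.s_[v-40:v+40,u-40:u+40];p=P[w].reshape(-1,3);z=p[:,2]
    print(nm,'z hist',[(round(a,3),int(n)) for n,a in zip(*np.histogram(z,bins=np.arange(.0,.13,.01)))])
    for lab,m in (('charger',(z>.038)&(z<.052)),('top',(z>.07)&(z<.115)),('top95',(z>.093)&(z<.115))):
        q=p[m]
        if len(q)<10: continue
        r=cv2.minAreaRect((q[:,:2]*1000).astype(np.float32));print(lab,len(q),np.median(q[:,2]),r, r[2])
u,v=284,185;p=P[v-60:v+60,u-50:u+50].reshape(-1,3);m=(p[:,2]>.022)&(p[:,2]<.036);print('tray',cv2.minAreaRect((p[m][:,:2]*1000).astype(np.float32)))
u,v=223,180;p=P[v-25:v+25,u-25:u+25].reshape(-1,3);m=(p[:,2]>.02);print('blue',p[m][:,2].max(),cv2.minAreaRect((p[m][:,:2]*1000).astype(np.float32)))
c=[cv2.resize(im[v-35:v+35,u-35:u+35],(390,390),interpolation=cv2.INTER_CUBIC) for u,v in((170,180),(390,180))]
cv2.imwrite('pics/crop1.png',np.hstack(c))
```

```text
L z hist [(np.float64(0.0), 2234), (np.float64(0.01), 38), (np.float64(0.02), 47), (np.float64(0.03), 47), (np.float64(0.04), 803), (np.float64(0.05), 27), (np.float64(0.06), 32), (np.float64(0.07), 22), (np.float64(0.08), 41), (np.float64(0.09), 156), (np.float64(0.1), 591), (np.float64(0.11), 0)]
charger 826 0.044602496835395855 ((578.186767578125, 279.33026123046875), (109.54103088378906, 100.42341613769531), 28.18563461303711) 28.18563461303711
top 810 0.10216061005402227 ((578.8848266601562, 279.35968017578125), (80.96360778808594, 63.52629089355469), 28.219871520996094) 28.219871520996094
top95 696 0.10249122323727494 ((578.4918823242188, 279.2929992675781), (80.41334533691406, 61.99308395385742), 25.287090301513672) 25.287090301513672
Rr z hist [(np.float64(0.0), 2441), (np.float64(0.01), 58), (np.float64(0.02), 57), (np.float64(0.03), 73), (np.float64(0.04), 1054), (np.float64(0.05), 32), (np.float64(0.06), 43), (np.float64(0.07), 412), (np.float64(0.08), 162), (np.float64(0.09), 0), (np.float64(0.1), 0), (np.float64(0.11), 0)]
charger 1079 0.04505908126932967 ((594.5581665039062, -285.56365966796875), (100.60015869140625, 111.35475158691406), 68.69691467285156) 68.69691467285156
top 574 0.07870143544473251 ((594.8563842773438, -285.25396728515625), (63.1483039855957, 61.32056427001953), 64.59805297851562) 64.59805297851562
tray ((613.7356567382812, 8.421089172363281), (204.6603546142578, 243.72894287109375), 88.48617553710938)
blue 1.0671729776363355 ((538.5123901367188, 82.10488891601562), (202.35745239257812, 84.56246948242188), 43.931251525878906)
```

View pics/crop1.png

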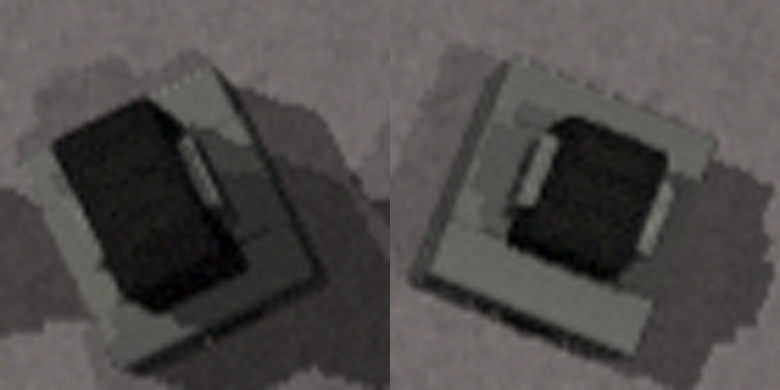

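The left pack, at top-view pixel (165,180), is the tall one. Its top is at 102 mm against 79 mm for the other, and its 80×63 mm footprint and black body match the description. Its centre is (0.5785, 0.2793) with the long axis at 28.2°. I'll spin −0.144 and travel at the current height.

```bash
python3 -m pendant '[[0,0,0,0,-0.072],[0,0,0,0,-0.072],[0,0.0315,-0.0235,0,0],[0,0.0315,-0.0235,0,0],[0,0.0315,-0.0235,0,0],[0,0.0315,-0.0235,0,0],[0,0.0315,-0.0235,0,0],[0,0.0315,-0.0235,0,0],[0,0.0315,-0.0235,0,0],[0,0.0315,-0.0235,0,0]]' 60
python3 -m pendant '[[0,0.0315,-0.0235,0,0],[0,0.0315,-0.0235,0,0],[0,0.0315,-0.0235,0,0],[0,0.0315,-0.0235,0,0],[0,0.0315,-0.0235,0,0],[0,0.0315,-0.0235,0,0],[0,0.0315,-0.0235,0,0],[0,0.0315,-0.0235,0,0],[0,0.0315,-0.0235,0,0],[0,0.0315,-0.0235,0,0]]'
python3 -m pendant '[[0,0.0315,-0.0235,0,0],[0,0.0315,-0.0235,0,0],[0,0.0315,-0.0235,0,0],[0,0.0315,-0.0235,0,0],[0,0.0315,-0.0235,0,0],[0,0,0,0,0],[0,0,0,0,0]]'
python3 - <<'E'
from h import *
s=monitor.sense();M=R.from_rotvec(s['tool_rot']).as_matrix();print(s['time_s'],s['tool_pos'],M.round(4))
f=grab_frame('wrist');save(f,'w1.png');print(f['intrinsics'],f['position'],f['attitude'])
P=np.load('top0.npy');im=cv2.imread('pics/top0.png');hsv=cv2.cvtColor(im,cv2.COLOR_BGR2HSV)
w=np.s_[135:235,245:325];p=P[w].reshape(-1,3);h=hsv[w].reshape(-1,3);z=p[:,2]
m=(z>.024)&(z<.034)&(h[:,1]>60);print('tray',m.sum(),cv2.minAreaRect((p[m][:,:2]*1000).astype(np.float32)))
for n,w in dict(blue=np.s_[155:205,200:245],bottle=np.s_[80:135,320:365]).items():
    p=P[w].reshape(-1,3);m=(p[:,2]>.02)&(p[:,2]<.3);print(n,p[m][:,2].max(),cv2.minAreaRect((p[m][:,:2]*1000).astype(np.float32)))
E
```

```text
time_s: 0.93
tool_pos: [0.3295, -0.2539, 0.231]
tool_rot: [-3.047, -0.764, -0.0]
force: [1.4, -0.7, -0.1]
grip_width: 0.0856
time_s: 1.77
tool_pos: [0.4962, 0.1022, 0.2311]
tool_rot: [3.047, 0.765, -0.0]
force: [1.2, -0.9, -0.2]
grip_width: 0.0855
time_s: 2.35
tool_pos: [0.5789, 0.2796, 0.2295]
tool_rot: [3.046, 0.769, -0.004]
force: [-0.1, 0.1, -0.6]
grip_width: 0.0858
2.35 [0.57894083 0.27964693 0.22953437] [[ 8.801e-01  4.748e-01 -2.500e-03]
 [ 4.748e-01 -8.801e-01 -8.000e-04]
 [-2.500e-03 -5.000e-04 -1.000e+00]]
[[297.31863964   0.         254.29931385]
 [  0.         297.31863964 188.50290529]
 [  0.           0.           1.        ]] [0.64246095 0.3135365  0.37244195] [ 2.480307   -1.47918069 -0.21325223]
tray 592 ((586.4390258789062, -23.047943115234375), (140.18312072753906, 190.7742919921875), 88.26942443847656)
blue 0.08830346388753663 ((588.7603149414062, 130.04800415039062), (63.68476104736328, 79.7381591796875), 52.53605270385742)
bottle 0.16579496813493155 ((772.3265380859375, -165.2491912841797), (60.05974197387695, 54.17329406738281), 57.40513229370117)
```

View pics/w1.png

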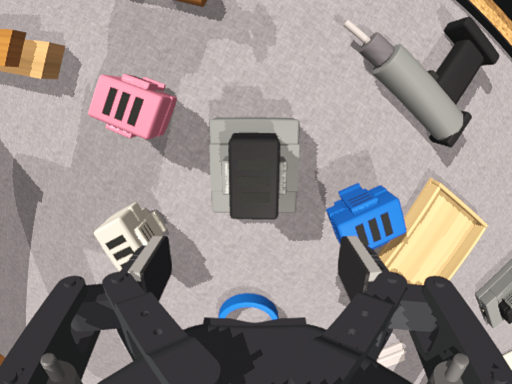

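The wrist view shows the tall pack at (254,175), upright in its charger, with both catches at (228,178) and (283,178). The jaws open across them and blue, at (367,217), is clear of the fingers. I'll refine the position from the wrist depth.

```bash
cat >> h.py <<'E'
def wpts(f):
    K=np.array(f['intrinsics']);z=f['range_z'];v,u=np.mgrid[:z.shape[0],:z.shape[1]]
    a=(u-K[0,2])/K[0,0];b=(v-K[1,2])/K[1,1];t=np.hypot(a,b)+1e-9
    s=np.tan(t)/t;c=np.stack([a*s*z,b*s*z,z],-1)
    return c@att(f).T+np.array(f['position'])
E
python3 - <<'E'
from h import *
f=grab_frame('wrist');P=wpts(f)[90:240,190:315].reshape(-1,3);z=P[:,2]
s=monitor.sense();M=R.from_rotvec(s['tool_rot']).as_matrix()
for n,a,b in(('charger',.038,.05),('top',.097,.108),('catches+top',.08,.108)):
    q=P[(z>a)&(z<b)];r=cv2.minAreaRect((q[:,:2]*1000).astype(np.float32));print(n,len(q),np.median(q[:,2]),r)
for c in((.5785,.2793,.1),): print((np.array(c)-s['tool_pos'])@M)
E
```

```text
charger 3672 0.04530225514861186 ((579.6112670898438, 280.5226745605469), (109.75680541992188, 100.60005187988281), 28.046464920043945)
top 4065 0.1033930479423002 ((578.9814453125, 279.6749267578125), (80.28483581542969, 48.19203186035156), 28.212554931640625)
catches+top 4660 0.10324089024394495 ((579.061767578125, 279.75164794921875), (80.52793884277344, 63.25043487548828), 29.0303897857666)
[ 0.00080976 -0.00169737  0.13048118]
```

```bash
python3 -m pendant '[[0,0.0012,-0.0018,0.03,0],[0,0,0,0.03,0],[0,0,0,0.03,0],[0,0,0,0.025,0],[0,0,0,0.02,0],[0,0,0,0,0],[0,0,0,0,0],[0,0,0,0,0]]'
python3 - <<'E'
from h import *
s=monitor.sense();M=R.from_rotvec(s['tool_rot']).as_matrix();print(s['tool_pos'],M.round(4),s['force'])
print((np.array((.5788,.2796,.055))-s['tool_pos'])@M)
E
```

```text
time_s: 3.12
tool_pos: [0.5807, 0.2795, 0.0983]
tool_rot: [3.048, 0.763, 0.004]
force: [0.6, 0.4, 0.1]
grip_width: 0.0853
[0.58070213 0.279544   0.09829398] [[ 8.820e-01  4.712e-01  2.400e-03]
 [ 4.712e-01 -8.820e-01  6.000e-04]
 [ 2.400e-03  6.000e-04 -1.000e+00]] [0.56817084 0.43764444 0.08925485]
[-0.00175595 -0.00097279  0.04328927]
```

```bash
python3 -m pendant '[[0,0,0,0.015,0],[0,0,0,0.015,0],[0,0,0,0.01,0],[0,0,0,0,0],[0,0,0,0,0],[0,0,0,0,0],[0,0,0,0,0]]'
python3 - <<'E'
from h import *
for i in range(3):
    f=grab_frame('wrist');s=monitor.sense();M=R.from_rotvec(s['tool_rot']).as_matrix();print(s['tool_pos'],s['force'],(np.array((.5788,.2796,.055))-s['tool_pos'])@M)
save(f,'w2.png')
P=wpts(f)[:,150:360].reshape(-1,3);z=P[:,2]
q=P[(z>.098)&(z<.107)&(np.hypot(P[:,0]-.579,P[:,1]-.28)<.055)];r=cv2.minAreaRect((q[:,:2]*1000).astype(np.float32));print(len(q),r)
g=grab_frame('side');cv2.imwrite('pics/s2.png',cv2.resize(cv2.cvtColor(g['color'][110:230,170:330],cv2.COLOR_RGB2BGR),(640,480)))
E
```

```text
time_s: 3.7
tool_pos: [0.5806, 0.2804, 0.0578]
tool_rot: [-3.047, -0.765, -0.004]
force: [0.6, 0.1, 0.3]
grip_width: 0.0856
[0.58045982 0.28039236 0.05759246] [-0.33594974  0.36178019  0.50094699] [-1.84246341e-03 -8.65919685e-05  2.58873493e-03]
[0.58028852 0.2803215  0.05735985] [0.80448595 1.0477529  0.10890536] [-1.65664108e-03 -6.80391320e-05  2.35712780e-03]
[0.58011486 0.28029799 0.05712009] [ 0.15357503 -0.64452885  0.60477433] [-1.49125622e-03 -6.39415798e-06  2.11823988e-03]
15051 ((589.1627197265625, 284.9981689453125), (59.088294982910156, 86.8913803100586), 29.658262252807617)
```

View pics/w2.png

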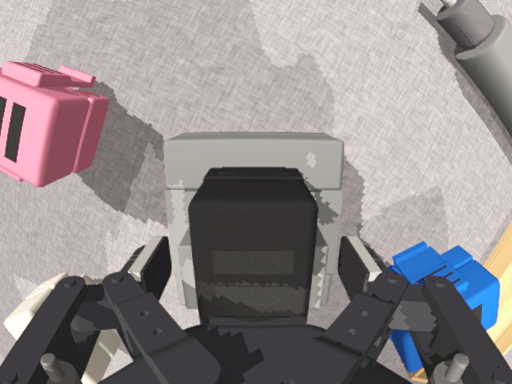

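The view shows the pads straddling the pack symmetrically, with inner faces at about (170,265) and (340,265) and the catches between them. Blue, at (445,300), is clear. I'll lower slightly and squeeze.

```bash
python3 -m pendant '[[0,-0.0013,0,0.003,0],[0,0,0,0,0],[0.3,0,0,0,0],[0.3,0,0,0,0],[1,0,0,0,0],[1,0,0,0,0],[1,0,0,0,0],[1,0,0,0,0],[1,0,0,0,0],[1,0,0,0,0]]' 60
python3 - <<'E'
from h import *
f=grab_frame('wrist');s=monitor.sense();print(s['tool_pos'],s['force'],s['moment'],s['grip_width']);save(f,'w3.png')
E
```

```text
time_s: 4.73
tool_pos: [0.5796, 0.2804, 0.0551]
tool_rot: [-3.046, -0.765, -0.004]
force: [-0.4, 1.8, 7.0]
grip_width: 0.0474
[0.57957831 0.28041245 0.05510005] [-0.52178048  2.64710932  7.53363092] [ 0.05973792  0.43798806 -0.05316042] 0.04752018755703332
```

View pics/w3.png

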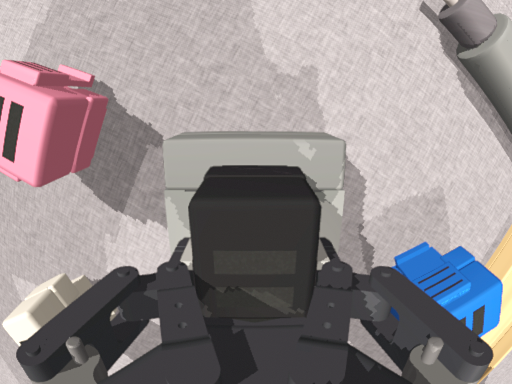

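Width reads 47.5 mm, slightly below the expected 51. That may be pad compliance or reading bias. I'll lift gently and watch the force to see whether it is still hooked.

```bash
python3 -m pendant '[[1,0,0,-0.003,0],[1,0,0,-0.003,0],[1,0,0,-0.003,0],[1,0,0,0,0],[1,0,0,0,0]]'
python3 - <<'E'
from h import *
f=grab_frame('wrist');s=monitor.sense();print(s['tool_pos'],s['force'],s['moment'],s['grip_width']);save(f,'w4.png')
P=wpts(f)
for u,v in((255,190),(255,230),(220,215),(290,215),(255,150)): print(u,v,P[v,u].round(4))
g=grab_frame('top');T=pts(g);w=np.s_[140:220,125:205];z=T[w][...,2];print(np.sort(z[(z>.08)&(z<.3)])[::40][:12])
g=grab_frame('side');c=cv2.cvtColor(g['color'][120:220,200:320],cv2.COLOR_RGB2BGR);cv2.imwrite('pics/s4.png',cv2.resize(c,(720,600),interpolation=cv2.INTER_CUBIC))
E
```

```text
time_s: 5.2
tool_pos: [0.5782, 0.2793, 0.062]
tool_rot: [3.047, 0.765, -0.001]
force: [-0.5, -0.0, -4.2]
grip_width: 0.0474
[0.57815088 0.27933317 0.06187353] [-0.11995138  0.08510795 -3.94086571] [-0.02636634 -0.02800051 -0.00728953] 0.04742205859848237
255 190 [0.6142 0.2979 0.1001]
255 230 [0.6043 0.2926 0.111 ]
220 215 [0.6033 0.3057 0.1102]
290 215 [0.6147 0.2847 0.1107]
255 150 [0.6199 0.3008 0.0458]
[0.08017489 0.09937482 0.10824978 0.1105431  0.11470335 0.12161095
 0.13507    0.15001619 0.15971864 0.16526033 0.16686168 0.16823678]
```

View pics/s4.png

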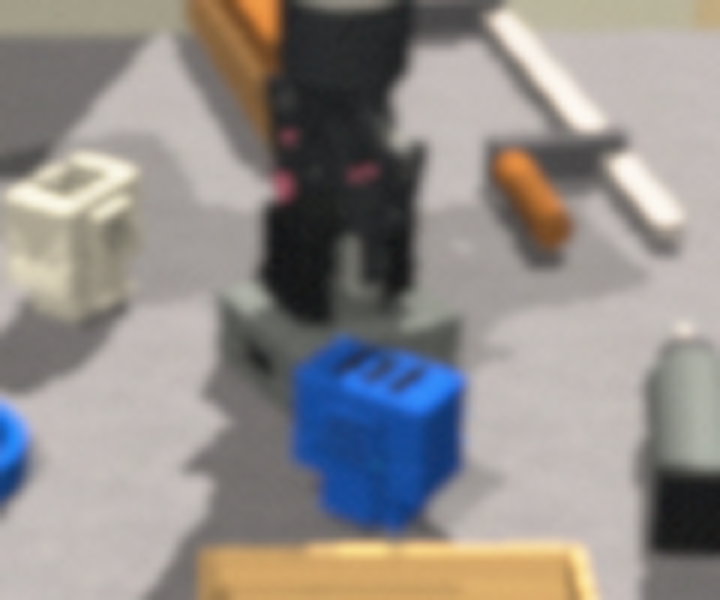

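The pack is unlatched: its top rose from 103 to 111 mm along with the tool, and the load is about 4 N, which is the pack's weight. The side view shows it held at (340,200) with a grey catch at (350,265) under the pad. I'll continue straight up.

```bash
python3 -m pendant '[[1,0,0,-0.006,0],[1,0,0,-0.01,0],[1,0,0,-0.014,0],[1,0,0,-0.015,0],[1,0,0,-0.015,0],[1,0,0,-0.015,0],[1,0,0,-0.015,0],[1,0,0,-0.012,0],[1,0,0,-0.006,0],[1,0,0,0,0]]'
python3 -m pendant '[[1,-0.004,0.008,0,0],[1,-0.0097,0.0193,0,0],[1,-0.0097,0.0193,0,0],[1,-0.0097,0.0193,0,0],[1,-0.0097,0.0193,0,0],[1,-0.0097,0.0193,0,0],[1,-0.0097,0.0193,0,0],[1,-0.0097,0.0193,0,0],[1,-0.0097,0.0193,0,0],[1,-0.0097,0.0193,0,0]]'
python3 -m pendant '[[1,-0.0097,0.0193,0,0],[1,-0.0097,0.0193,0,0],[1,-0.0097,0.0193,0,0],[1,-0.0097,0.0193,0,0],[1,-0.0054,0.0115,0.01,0],[1,0,0,0.015,0],[1,0,0,0.01,0],[1,0,0,0,0],[1,0,0,0,0],[1,0,0,0,0]]'
python3 - <<'E'
from h import *
f=grab_frame('wrist');s=monitor.sense();M=R.from_rotvec(s['tool_rot']).as_matrix();print(s['tool_pos'],s['force'],s['grip_width'],(np.array((.5864,-.0230,.133))-s['tool_pos'])@M);save(f,'w5.png')
P=wpts(f)
for u,v in((255,190),(255,230),(220,215),(290,215)): print(u,v,P[v,u].round(4),(P[v,u]-s['tool_pos'])@M)
E
```

```text
time_s: 6.18
tool_pos: [0.5797, 0.2799, 0.1732]
tool_rot: [-3.047, -0.765, -0.007]
force: [-0.8, 0.7, -5.1]
grip_width: 0.0475
time_s: 7.02
tool_pos: [0.5826, 0.0746, 0.1688]
tool_rot: [-3.047, -0.764, 0.004]
force: [0.0, -0.0, -4.0]
grip_width: 0.0475
time_s: 7.85
tool_pos: [0.5867, -0.0222, 0.1352]
tool_rot: [-3.047, -0.766, 0.0]
force: [-0.4, 0.2, -4.9]
grip_width: 0.0478
[ 0.58708386 -0.02230077  0.13576101] [-0.48387042  0.98271466 -3.35792649] 0.047178840247371574 [-0.00093498  0.00029127  0.00276057]
255 190 [ 0.6221 -0.004   0.1711] [ 0.03950023  0.00040603 -0.0353534 ]
255 230 [ 0.6126 -0.009   0.1838] [ 0.02877588  0.00039327 -0.04803097]
220 215 [0.6117 0.0041 0.1836] [ 0.03424792 -0.01162352 -0.04779688]
290 215 [ 0.6233 -0.0168  0.1842] [ 0.03448733  0.01232716 -0.0483824 ]
```

View pics/w5.png

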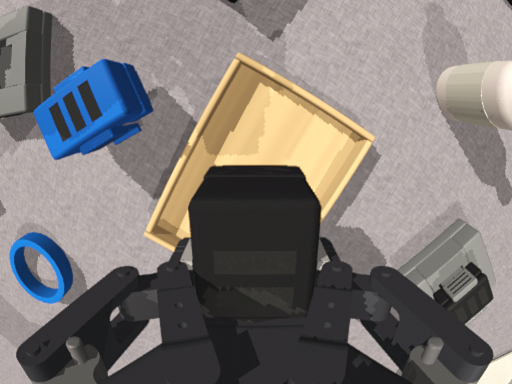

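The pack is held upright above the tray, with its top level at 184 mm, so its lower end is at about 102 mm. I'll lower it 2 mm, let it settle, then do a final side check and compare the top view before and after.

```bash
python3 -m pendant '[[1,-0.0005,0,0.002,0],[1,0,0,0,0],[1,0,0,0,0],[1,0,0,0,0],[1,0,0,0,0],[1,0,0,0,0]]'
python3 - <<'E'
from h import *
g=grab_frame('side');P=pts(g);s=monitor.sense();print(s['time_s'],s['tool_pos'],s['force'],s['grip_width'],abs(s['joint_velocities']).max())
m=(np.hypot(P[...,0]-.587,P[...,1]+.023)<.055)&(P[...,2]>.05)&(P[...,2]<.19)
print('lowest z of pack',np.sort(P[m][:,2])[:10].round(4),'centre',P[m][:,:2].mean(0))
v,u=np.where(m);a,b=max(v.min()-20,0),v.max()+50;c,d=u.min()-40,u.max()+40
cv2.imwrite('pics/s6.png',cv2.resize(cv2.cvtColor(g['color'][a:b,c:d],cv2.COLOR_RGB2BGR),None,fx=min(600/(b-a),800/(d-c)),fy=min(600/(b-a),800/(d-c)),interpolation=cv2.INTER_CUBIC))
t=grab_frame('top')['color'];o=cv2.cvtColor(cv2.imread('pics/top0.png'),cv2.COLOR_BGR2RGB)
for n,(x,y) in dict(blue=(223,180),pink=(102,181),white=(118,245),tape=(207,274),driver=(220,110),bottle=(344,100),hinge=(328,270),short=(390,182)).items():
    print(n,np.abs(t[y-18:y+18,x-18:x+18].astype(int)-o[y-18:y+18,x-18:x+18]).mean().round(1))
E
```

```text
time_s: 8.4
tool_pos: [0.5864, -0.023, 0.1334]
tool_rot: [3.047, 0.765, 0.0]
force: [0.1, 0.8, -4.3]
grip_width: 0.0474
8.45 [ 0.58632356 -0.02305295  0.13340389] [-0.11547181 -0.32308182 -3.76502895] 0.04715677601619758 0.0019415216467039654
lowest z of pack [0.0994 0.1012 0.1014 0.1015 0.1018 0.1018 0.102  0.1023 0.1025 0.1026] centre [ 0.57876378 -0.04145077]
blue 8.4
pink 8.0
white 9.0
tape 20.8
driver 7.3
bottle 8.4
hinge 32.2
short 7.3
```

View pics/s6.png

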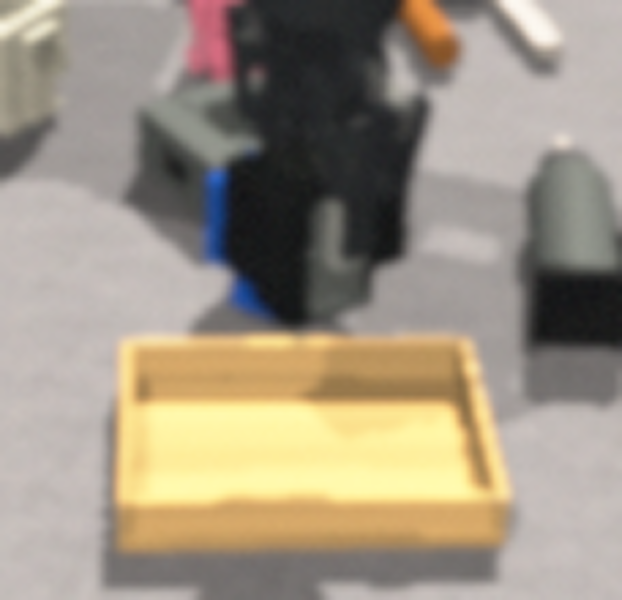

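The side view shows the pack at (310,210), upright above the tray, with its stem tip at about (300,320) and clear of it. The depth puts the lower end at about 0.10 m. The larger tape and hinge differences fit the arm and its shadow moving over that part of the view, and neither was ever near the path.

```bash
python3 -c "
from plant import manip;print(manip.finish_job())"
```

```text
the job is handed in; nothing more can be done
None
```

I squeezed the tall pack's catches at 60 N, lifted it straight out of its charger and carried it to the tray. I handed the job in at about 8.5 s of robot time, with the pack still held by the catches.

**Position:** The pack is over the middle of the tray, with the tool within 1 mm of the tray centre I measured at (0.586, −0.023). Its lower end is about 100 mm above the bench, its top face is level, and the arm is at rest.

**Grip:** The load is about 4 N, close to the pack's weight, and the finger opening has not changed since the squeeze.

**Disagreements in the checks:**
- **Opening:** The gripper reads 47.4 mm where 51 mm was expected over fully pinched catches. I took this as soft pads or reading bias, since the pack came out freely and has not slipped. I did not see the catches' travel directly.
- **Tape roll and hinge:** The before-and-after top images differ more around these two. I put that down to the arm and its shadow, as neither was near the path, but I did not measure them again. The other things I compared, including the shorter pack, look unmoved.

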